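Load the vial mixer by length and hold its run paddle

TASK

Two amber vials stand loose on the bench: set the longer one upright into an empty pocket of the mixer's deep blue row and the shorter one into an empty pocket of its shallow white row, each right down on the pocket's floor, and let go of them. Only then, with the fingers, press the black pad of the sprung hold-to-run paddle about half way down, into the green band of its gauge and never through to its bottom stop, and finish while still holding it there. Leave the vials already in the mixer and everything else on the bench alone.

Things in the scene. Friction and masses are not known exactly. Their poses are not given: they have to be found in the camera images.
- long_vial: Amber sample vial, body 20 mm in diameter with a white screw cap 22 mm in diameter and 18 mm tall, 80 mm tall over all, about 56 g (varies); origin at the centre of its underside, z up towards the cap. Starts standing loose on the bench; it belongs in the deep blue row.
- short_vial: Amber sample vial, body 20 mm in diameter with a white screw cap 22 mm in diameter and 18 mm tall, 60 mm tall over all, about 42 g (varies); origin at the centre of its underside, z up towards the cap. Starts standing loose on the bench; it belongs in the shallow white row.
- loaded_long: Amber sample vial, body 20 mm in diameter with a white screw cap 22 mm in diameter and 18 mm tall, 80 mm tall over all, about 56 g (varies); origin at the centre of its underside, z up towards the cap. Already seated in the middle pocket of the deep blue row; leave it.
- loaded_short: Amber sample vial, body 20 mm in diameter with a white screw cap 22 mm in diameter and 18 mm tall, 60 mm tall over all, about 42 g (varies); origin at the centre of its underside, z up towards the cap. Already seated in the middle pocket of the shallow white row; leave it.
- mixer: Fixed mixer, on either side of the robot: cream base 150 x 170 mm, two blocks 66 x 154 mm with tops 76 mm above the bench: shallow white row (35 mm to the mixer's -x) and deep blue row (35 mm to its +x). Each has three pockets 50 mm apart along y, the middle one taken. A vial in its right row stands 30 mm proud of the block. Origin under the base's centre, on the bench; z up.
- deep_left (a point): Centre of the floor of the empty left (+y) pocket of the deep blue row. Round pocket of 23 mm diameter, mouth 50 mm straight above this point (76 mm above the bench).
- deep_right (a point): Centre of the floor of the empty right (-y) pocket of the deep blue row. Round pocket of 23 mm diameter, mouth 50 mm straight above this point (76 mm above the bench).
- shallow_left (a point): Centre of the floor of the empty left (+y) pocket of the shallow white row. Round pocket of 23 mm diameter, mouth 30 mm straight above this point (76 mm above the bench).
- shallow_right (a point): Centre of the floor of the empty right (-y) pocket of the shallow white row. Round pocket of 23 mm diameter, mouth 30 mm straight above this point (76 mm above the bench).
- control: Fixed hold-to-run control: cream base 150 x 90 mm, 26 mm high, origin under its centre on the bench, z up. Paddle hinge 55 mm to -x, 70 mm up, axis along y; the paddle runs to +x and ends in a black pad. 36 mm to -y beside the pad: a gauge post 80 mm tall, banded white (top), green (58 to 50 mm up), red; the yellow strip on the pad's end is its pointer.
- pad_top (a point): Centre of the upper face of the black pad (44 x 44 mm), where to press straight down: 80 mm from the hinge axis along the paddle, 75 mm above the bench when released. Moves with the paddle: half way it has sunk about 14 mm, at the bottom stop 28 mm.
- paddle (a joint): Angle of the paddle in rad: 0 released (level), 0.36 at the bottom stop; 0.13 to 0.23 is the green band, half way is 0.18; past 0.30 the stop trips. A spring returns it: pressed at the pad's centre it takes about 4 N to start, 8 N half way and 12 N at the bottom.
- beaker: Glass beaker, 70 mm in diameter, 90 mm tall, origin at the centre of its underside; bystander.
- bottle: Clear bottle with a red cap, 66 mm in diameter, 150 mm tall, origin at the centre of its underside; bystander.
- spatula: Spatula 170 mm long lying on the bench, origin on its underside; bystander.

How it is judged (in metres and radians):
On the way, in this order (a step that is already met when the one before it is completed fails the run):
1. both loose vials seated in their matching rows and let go (((horizontal distance between long_vial and deep_left below 0.005 m and z of long_vial in the frame of deep_left below 0.005 m) or (horizontal distance between long_vial and deep_right below 0.005 m and z of long_vial in the frame of deep_right below 0.005 m)) and ((horizontal distance between short_vial and shallow_left below 0.005 m and z of short_vial in the frame of shallow_left below 0.005 m) or (horizontal distance between short_vial and shallow_right below 0.005 m and z of short_vial in the frame of shallow_right below 0.005 m)) and contact force between the fingers and long_vial below 0.1 N and contact force between the fingers and short_vial below 0.1 N and angle between each of long_vial, short_vial, loaded_long, loaded_short's own z axis and vertical below 0.15 rad), for 0.2 s.
2. the paddle is held in the green band by the fingers (value of joint paddle between 0.13 and 0.23 rad and contact force between the fingers and paddle above 2.5 N), for 0.5 s.
At the end, for the whole second after the job is handed in: Long vial in a free deep pocket, short one in a free shallow pocket (foot within 5 mm of the floor centre and height), untouched by the fingers; all four vials upright within 0.15 rad; paddle held between 0.13 and 0.23 rad by the fingers with over 2.5 N (all of step 1 and all of step 2); the arm keeps its last pose, push and grip.
It fails at once if the paddle is pressed past 0.30 rad, through the green band to its stop (value of joint paddle above 0.3 rad).
It fails at once if the paddle is pressed into the green band before both vials are loaded (value of joint paddle above 0.13 rad and not (((horizontal distance between long_vial and deep_left below 0.005 m and z of long_vial in the frame of deep_left below 0.005 m) or (horizontal distance between long_vial and deep_right below 0.005 m and z of long_vial in the frame of deep_right below 0.005 m)) and ((horizontal distance between short_vial and shallow_left below 0.005 m and z of short_vial in the frame of shallow_left below 0.005 m) or (horizontal distance between short_vial and shallow_right below 0.005 m and z of short_vial in the frame of shallow_right below 0.005 m)))).
It fails at once if a vial already in the mixer is pulled out or shifted by over 10 mm (distance of any of loaded_long, loaded_short from where it was at the start of the episode above 0.01 m).
It fails at once if the beaker, bottle or spatula is moved by over 20 mm (distance of any of beaker, bottle, spatula from where it was at the start of the episode above 0.02 m).
It also fails if it takes over 64 s, if anything falls off the work surface, if the arm or the gripper's body presses on something with over 40 N, if the wrist force passes 120 N, or if a joint passes its speed limit or range.

ROBOT

A 6-joint arm with a two-finger parallel gripper is mounted at the origin on the work surface. World frame = base frame: x ahead of the robot, y to its left, z up, the work surface at z = 0. Lengths are in m, angles in degrees, forces in N, time in s.
With the tool pointing down it reaches from about 0.35 to 0.875 m from the base axis. Payload 4.2 kg.
Tool frame: the origin (TCP) lies on the front face of the gripper's body, between the roots of the fingers; the fingertips stand 70 mm ahead of it and the grasp point (between the pads) lies 51 mm ahead of it; z points along the fingers, y is the line along which they close (so a half turn about z gives the same grasp; the last joint's range is limited). The gripper opens to 87 mm and grips with 3 to 60 N. Pads are 19 mm wide; open, the fingers measure 117 mm over their backs; the gripper's body (75 mm by 190 mm) begins 51 mm behind the grasp point.
Start: joints at [91.65, 22.042, 0.453, 0, -68.411, -14.817], TCP at [0.142, 0.609, 0.292] pointing down, gripper open.
Joint ranges: [-179.83, 179.83], [-69.29, 118.12], [-61.27, 80.66], [-181.25, 117.63], [-171.15, -9.14], [-177.46, 177.46]. Speed limits (degrees/s): [159.86, 159.86, 180, 180, 180, 180].

INTERFACE

Orientations are given as a 3x3 rotation matrix whose columns are the frame's x, y, z axes.
In Python, from station import r gives the robot as it stands.
- The arm moves only by the shell command python3 -m pendant 'ROWS' [OPENING]. ROWS is JSON, a list of rows, each a list of 2 entries, a list of its own where there are three numbers: the shift along the tool's x, y, z in mm, then the turn, a rotation vector about the tool's x, y, z in rad. A call has 1 to 10 rows; each row is the pose to reach, as a shift and turn from the pose commanded when the call began, along the tool's axes at that moment; what a row does not reach only later rows make up. A row lasts 1/10 s, in which the tool goes at most 50 mm and 8.59 degrees, less where a joint would pass 70% of its speed; a pose out of reach is approached as far as the arm can. A call with a gripper value outside its range is refused whole. OPENING is the opening, from 0 (shut) to 1 (fully open), set as the call begins (- or left out, the last holds). The fingers move at their own pace and stop on an object; the grip force is fixed at half the most. Time passes only in rows, so rows that repeat a pose let the fingers close. It gives the time, the measured TCP pose, the force, the opening and the grip force at its end, in the units of the state.
- r.sense(): the state, without advancing time (a new reading comes with each control period).
- r.capture(name): name is "scene" or "top"; returns a dict with "frame" (420x560x3 uint8, red, green, blue), "vertical_fov" (degrees; the focal length in pixels is half the picture's height over the tangent of half this angle, whatever the lens; pixels are square), "cx", "cy" (the principal point, pixels), "rvec" (rotation vector, rad) and "tvec" (3), from world to camera coordinates, as OpenCV has them. Camera axes: x right, y down, z forward; pixel columns grow to the right and rows downward; lengths in m; the calibration is good to about 2 mm. A picture is of the moment at which its call begins. There is no depth.
- r.finish_job(): hands the job in; it is judged then, once.
The state is a dict: "time_s": time; "joints": joint angles; "joint_velocities": joint speeds; "effort": joint torques, N m; "tcp_pos": TCP position; "ee_rot": TCP orientation; "wrist_force": force on the tool from outside, world axes, zero at the start; "moment": the same for the moment, N m; "gripper_width": opening from 0.0 (shut) to 1.0 (fully open); "gripper_force": force on a finger pad.
Only numpy, scipy, OpenCV 4.12 (cv2) and the standard library are available. Lean on these libraries where they do the work, as an engineer would, in place of code of your own. Each camera call takes 0.05 s, during which the arm holds its last target. There are 200 camera calls.

## Working session

There is one attempt and no reset: what is moved stays moved. The work goes in short steps, Python scripts to look and compute and a shell command to move; the robot and the scene stay as the last step left them, time stands still between calls to the robot, and variables do not carry over. Pictures are saved under pics/ and viewed, at most 13 in all, crops included, and the job is handed in when it is done.

```bash
mkdir -p pics; ls
cat > h.py <<'E'
import numpy as np, cv2, os
from station import r
def shot(n,fn):
    c=r.capture(n); cv2.imwrite(fn,c["frame"][:,:,::-1]); np.save(fn[:-4]+".npy",c,allow_pickle=True); return c
def load(fn): return np.load(fn,allow_pickle=True).item()
def cam(c):
    R=cv2.Rodrigues(np.array(c["rvec"],float))[0]; t=np.array(c["tvec"],float)
    f=c["frame"].shape[0]/2/np.tan(np.radians(c["vertical_fov"])/2); return R,t,f
def ray(c,u,v):
    R,t,f=cam(c); d=R.T@np.array([(u-c["cx"])/f,(v-c["cy"])/f,1]); return -R.T@t,d
def onz(c,u,v,z):
    o,d=ray(c,u,v); return o+d*(z-o[2])/d[2]
def proj(c,p):
    R,t,f=cam(c); q=R@np.array(p,float)+t; return np.array([f*q[0]/q[2]+c["cx"],f*q[1]/q[2]+c["cy"]])
def tri(c1,p1,c2,p2):
    o1,d1=ray(c1,*p1); o2,d2=ray(c2,*p2); s=np.linalg.lstsq(np.c_[d1,-d2],o2-o1,rcond=None)[0]
    a=o1+s[0]*d1; b=o2+s[1]*d2; return (a+b)/2,np.linalg.norm(a-b)
E
python3 - <<'E'
from h import *
for n in("scene","top"):
    c=shot(n,f"pics/{n}0.png"); R,t,f=cam(c); print(n,{k:v for k,v in c.items() if k!="frame"},f,-R.T@t, R[2])
print(r.sense())
E
```

```text
pics
scene {'vertical_fov': 56.17423811048039, 'cx': 290.88228094804634, 'cy': 212.76716212191633, 'rvec': array([ 0.72917989,  2.70404936, -1.00629126]), 'tvec': array([ 0.53789348, -0.19016441,  1.05334493])} 393.5079451043028 [0.87105483 0.4567207  0.68388385] [-0.31440504 -0.56988786 -0.75919517]
top {'vertical_fov': 47.259421628034076, 'cx': 281.37008333379185, 'cy': 204.34315658652451, 'rvec': array([ 2.19215939, -2.00460782,  0.21201413]), 'tvec': array([-0.05434362,  0.62625036,  1.1175811 ])} 479.9924011549612 [ 0.3752685  -0.02745728  1.22578543] [ 0.21368233  0.02462333 -0.97659283]
{'time_s': 0.1, 'joints': array([ 9.16522430e+01,  2.20882114e+01,  3.87207822e-01, -2.32422627e-02,
       -6.84121946e+01, -1.48178521e+01]), 'joint_velocities': array([-0.046446  , -0.07289416,  0.18906786,  0.18401183,  0.02368684,
       -0.01159289]), 'effort': array([-5.34758158e-07, -3.91690135e+01,  1.87935448e+01,  4.23180789e+00,
        1.35165479e-02, -6.88220007e-05]), 'tcp_pos': array([0.14223385, 0.60818895, 0.29125194]), 'ee_rot': array([[ 9.73681724e-01, -2.27911821e-01, -3.20078405e-04],
       [-2.27912002e-01, -9.73679709e-01, -1.98570482e-03],
       [ 1.40911754e-04,  2.00639421e-03, -9.99997977e-01]]), 'wrist_force': array([-0.35912817,  0.27505424, -0.36576656]), 'moment': array([ 0.05725793, -0.00995862,  0.04688625]), 'gripper_force': 0.0, 'gripper_width': 0.9996548933619134}
```

View pics/scene0.png

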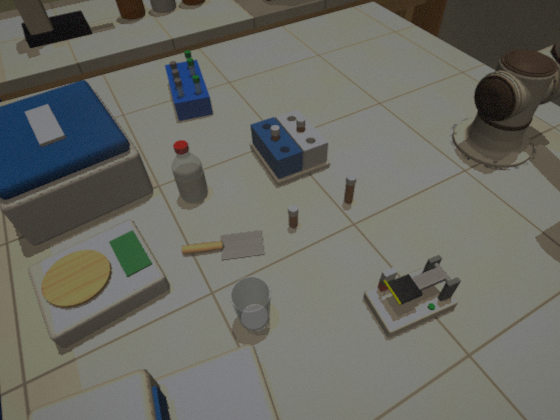

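View pics/top0.png

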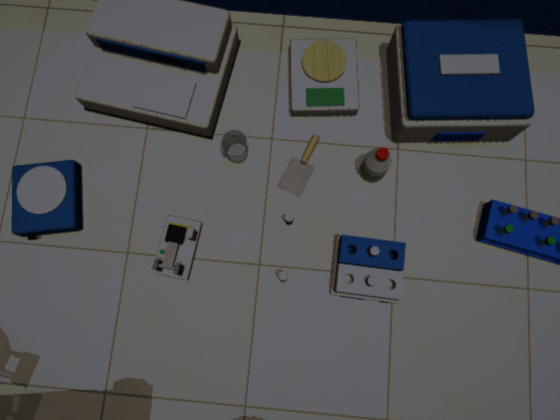

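The scene view shows the mixer at about (290,145), the vials at (293,217) and (350,189), and the control at (410,290). In the top view they are at (370,265), (288,218), (283,276) and (178,247). The right-hand vial in the scene view looks like the longer one. I'll zoom in next.

Run:
```python
from h import *
def up(im,x,y,w,h,s,g=1.0):
    a=cv2.resize(im[y:y+h,x:x+w],None,fx=s,fy=s,interpolation=cv2.INTER_CUBIC); return np.clip(a.astype(float)*g,0,255).astype(np.uint8)
s=cv2.imread("pics/scene0.png"); t=cv2.imread("pics/top0.png")
a=up(s,240,105,130,130,4.6,1.4); b=up(t,330,228,80,80,5,2.2); 
d=np.hstack([up(t,272,205,28,28,7.1,2.2)]); e=up(t,270,262,28,28,7.1,2.2); 
bb=b[:400,:400]; row=np.zeros((598,800-598,3),np.uint8); row[:198,:198]=d[:198,:198]; row[200:398,:198]=e[:198,:198]
cv2.imwrite("pics/z1.png",np.hstack([a,row]))
c=up(s,355,245,110,85,4,1.4); k=up(t,148,210,62,75,5.3,2.2)
H=np.zeros((600,800,3),np.uint8); H[:340,:440]=c; H[:k.shape[0],445:445+k.shape[1]]=k[:,:355]; 
H[345:595,0:250]=up(t,330,228,80,80,3.125,2.2)
cv2.imwrite("pics/z2.png",H)
```

```text
(no output)
```

View pics/z1.png

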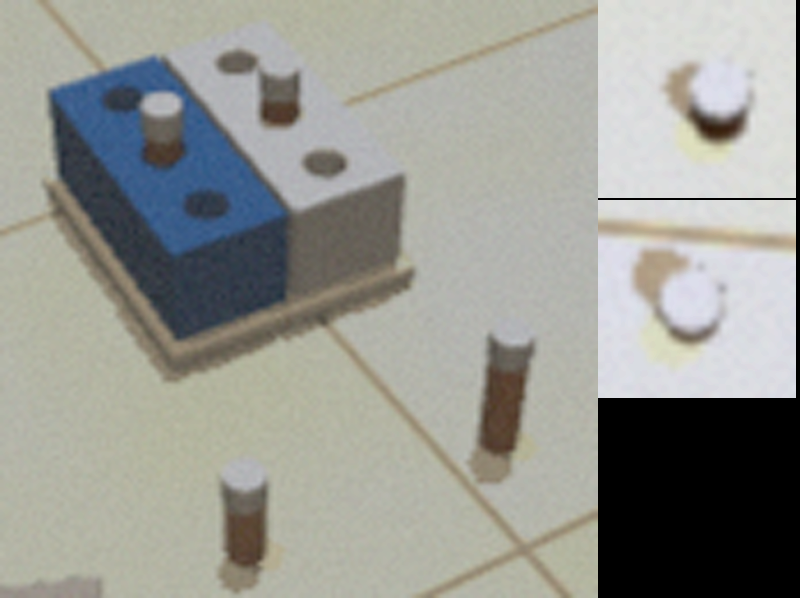

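View pics/z2.png

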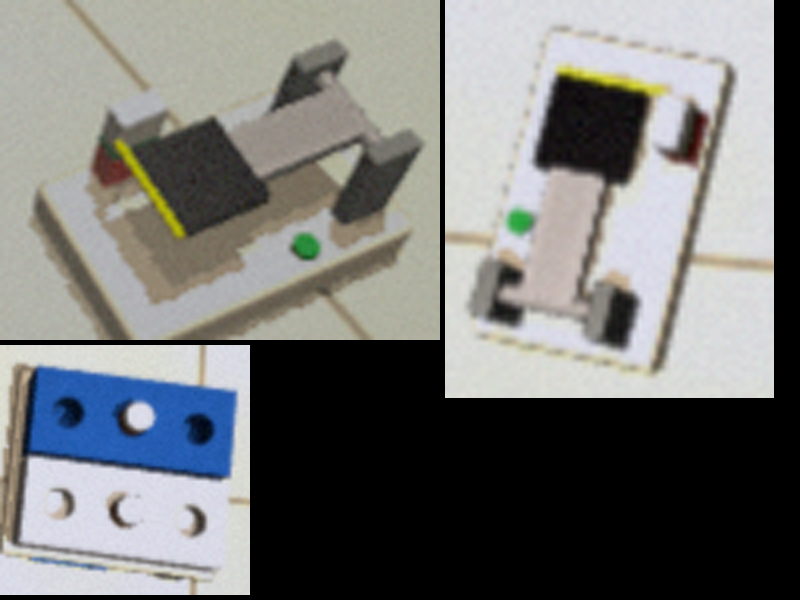

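The crops show the mixer's four empty pockets clearly. In z1, deep-left is near (207,205), deep-right (124,98), shallow-left (326,163) and shallow-right (237,62). The long vial's cap top is near (512,332) and the short one's near (245,473). Next I'll convert these to positions and fit the mixer's rigid layout.

```bash
cat > m.py <<'E'
from h import *
S=load("pics/scene0.npy"); T=load("pics/top0.npy")
def zs(p,s,ox,oy): return ((p[0]+.5)/s-.5+ox,(p[1]+.5)/s-.5+oy)
def rigid(M,P):
    M=np.array(M);P=np.array(P);mc,pc=M.mean(0),P.mean(0)
    H=(M-mc).T@(P-pc); a=np.arctan2(H[0,1]-H[1,0],H[0,0]+H[1,1]); R=np.array([[np.cos(a),-np.sin(a)],[np.sin(a),np.cos(a)]])
    t=pc-R@mc; return a,t,np.linalg.norm(M@R.T+t-P,axis=1)
E
python3 - <<'E'
from m import *
np.set_printoptions(precision=4,suppress=True)
mod={'dl':(.035,.05),'dr':(.035,-.05),'sl':(-.035,.05),'sr':(-.035,-.05),'c1':(.068,.077),'c2':(.068,-.077),'c3':(-.068,.077)}
s=dict(dl=(207,205),dr=(124,98),sl=(326,163),sr=(237,62),c1=(178,255),c2=(50,92),c3=(405,177))
S_={k:zs(v,4.6,240,105) for k,v in s.items()}
t=dict(dl=(68,67),dr=(200,84),sl=(60,158),sr=(191,175),c1=(36,22),c2=(237,48))
T_={k:zs(v,3.125,330,228) for k,v in t.items()}
for n,c,D in(("S",S,S_),("T",T,T_)):
    k=list(D); P=[onz(c,*D[q],.076)[:2] for q in k]
    a,o,res=rigid([mod[q] for q in k],P); print(n,np.degrees(a),o,dict(zip(k,res.round(4))))
for k in T_: print(k,*tri(S,S_[k],T,T_[k]))
# caps: bright mask centroid in top, cap top by eye in scene
ft=T["frame"].astype(int)
for nm,(x,y),e in(("short",(720-598,85),(245,473)),("long",(692-598,300-200),(512,332))):
    o=(272,205) if nm=="short" else (270,262)
    pt=zs((x,y),7.1,*o); ps=zs(e,4.6,240,105); print(nm,tri(S,ps,T,pt)); 
    for z in(.06,.08): print(z,onz(S,*ps,z)[:2],onz(T,*pt,z)[:2])
# base bottoms of vials in scene: lowest amber
for nm,p in(("short foot near",(245,566)),("long foot near",(497,455))): print(nm,onz(S,*zs(p,4.6,240,105),0))
# control: pad corners
sp=dict(a=(117,143),b=(183,235),c=(268,188),d=(215,120))
P=[onz(S,*zs(v,4,355,245),.075) for v in sp.values()]; print("pad S",np.mean(P,0),P)
tp=dict(a=(555-445,75),d=(540-445,165),c=(632-445,183),b=(650-445,95))
P=[onz(T,*zs(v,5.3,148,210),.075) for v in tp.values()]; print("pad T",np.mean(P,0),P)
for k in 'abcd': print(tri(S,zs(sp[k],4,355,245),T,zs(tp[k],5.3,148,210)))
E
```

```text
S -2.468998094427918 [ 0.4963 -0.227 ] {'dl': np.float64(0.0002), 'dr': np.float64(0.0016), 'sl': np.float64(0.0005), 'sr': np.float64(0.0011), 'c1': np.float64(0.0029), 'c2': np.float64(0.0012), 'c3': np.float64(0.0031)}
T -2.198824207345576 [ 0.4947 -0.2249] {'dl': np.float64(0.0006), 'dr': np.float64(0.0012), 'sl': np.float64(0.0008), 'sr': np.float64(0.0007), 'c1': np.float64(0.0015), 'c2': np.float64(0.0014)}
dl [ 0.5331 -0.1766  0.077 ] 0.002750093585025506
dr [ 0.5288 -0.2777  0.0772] 0.002001123512915428
sl [ 0.4632 -0.1745  0.0767] 0.002069478508617629
sr [ 0.4595 -0.2739  0.0772] 0.0026465854665851402
c1 [ 0.5652 -0.1496  0.0785] 0.001991533593866475
c2 [ 0.5597 -0.3057  0.0751] 0.002808065674905449
short (array([ 0.6018, -0.0198,  0.0621]), np.float64(0.002422572713661423))
0.06 [ 0.6017 -0.0223] [ 0.6012 -0.019 ]
0.08 [ 0.6103 -0.007 ] [ 0.5973 -0.0192]
long (array([ 0.4553, -0.0185,  0.08  ]), np.float64(0.0030863497443308335))
0.06 [ 0.4426 -0.0354] [ 0.4555 -0.0173]
0.08 [ 0.4564 -0.0196] [ 0.4541 -0.0175]
short foot near [ 0.6057 -0.0167  0.    ]
long foot near [ 0.4599 -0.0139 -0.    ]
pad S [0.535  0.2482 0.075 ] [array([0.5557, 0.22  , 0.075 ]), array([0.5599, 0.2695, 0.075 ]), array([0.5137, 0.2706, 0.075 ]), array([0.5106, 0.2328, 0.075 ])]
pad T [0.531  0.2501 0.075 ] [array([0.5545, 0.2715, 0.075 ]), array([0.5125, 0.2725, 0.075 ]), array([0.5081, 0.2295, 0.075 ]), array([0.5491, 0.2267, 0.075 ])]
(array([0.5614, 0.2477, 0.1128]), np.float64(0.03781684345321428))
(array([0.5473, 0.2466, 0.0332]), np.float64(0.026605391251975898))
(array([0.5034, 0.2491, 0.0411]), np.float64(0.02926601377211416))
(array([0.5181, 0.2537, 0.1049]), np.float64(0.028305762757332018))
```

Heights agree with the text: 62 and 80 mm for the vials, about 77 mm for the mixer top. The two views differ by only about 2 mm. I'll go above the long vial with the tool squared to the mixer.

```bash
python3 -m pendant '[[[15,18,0],[0,0,-0.02]],[[45,54,0],[0,0,-0.06]],[[77,92,0],[0,0,-0.1]],[[109,131,0],[0,0,-0.15]],[[141,170,0],[0,0,-0.19]],[[172,207,0],[0,0,-0.19]],[[203,245,0],[0,0,-0.19]],[[234,282,0],[0,0,-0.19]],[[265,319,0],[0,0,-0.19]],[[296,357,0],[0,0,-0.19]]]' 1
cat > st.py <<'E'
from h import *
np.set_printoptions(precision=4,suppress=True)
import sys
s=r.sense(); R=s["ee_rot"]; print(s["time_s"],s["tcp_pos"],s["wrist_force"],s["gripper_width"],s["gripper_force"],s["joints"].round(1)); print(R[:,0],R[:,1],R[:,2])
if len(sys.argv)>3:
    print("shift mm",1000*R.T@(np.array(list(map(float,sys.argv[1:4])))-s["tcp_pos"]))
E
python3 st.py .4553 -.0185 .292
```

```text
time_s: 1.1
tcp_pos: [0.3494, 0.1916, 0.2923]
ee_rot: [[0.999, -0.039, 0.0], [-0.039, -0.999, 0.0], [0.0, -0.0, -1.0]]
wrist_force: [0.7, 0.1, -0.3]
gripper_width: 0.999
gripper_force: 0.0
1.1 [0.3494 0.1916 0.2923] [ 0.6762  0.1042 -0.2914] 0.9987705778593423 0.0 [ 52.4  -0.8 -28.6  -0.  -62.2  35.4]
[ 0.9992 -0.0389  0.0001] [-0.0389 -0.9992 -0.0003] [ 0.0001  0.0003 -1.    ]
shift mm [113.9964 205.788    0.2046]
```

```bash
python3 -m pendant '[[[22,40,0],[0,0,0]],[[44,80,0],[0,0,0]],[[66,120,0],[0,0,0]],[[88,160,0],[0,0,0]],[[105,190,0],[0,0,10]],[[114,206,0],[0,0,0]],[[114,206,20],[0,0,0]],[[114,206,60],[0,0,0]],[[114,206,90],[0,0,0]],[[114,206,90],[0,0,0]]]' | head -3; python3 st.py .4553 -.0185 .125
python3 - <<'E'
from h import *
for n in("scene","top"): shot(n,f"pics/{n}1.png")
a=cv2.imread("pics/scene1.png")[120:240,270:430]; cv2.imwrite("pics/z3.png",cv2.resize(a,None,fx=5,fy=5,interpolation=cv2.INTER_CUBIC))
E
```

```text
time_s: 2.1
tcp_pos: [0.4521, -0.0177, 0.1984]
ee_rot: [[0.999, -0.041, -0.01], [-0.041, -0.999, -0.002], [-0.01, 0.003, -1.0]]
2.1 [ 0.4521 -0.0177  0.1984] [-0.63    0.5673  0.3118] 0.9990144790451054 0.0 [ 18.4  11.2 -30.2  -0.1 -49.1  69.3]
[ 0.9991 -0.0412 -0.01  ] [-0.0411 -0.9992  0.0026] [-0.0101 -0.0022 -0.9999]
shift mm [ 3.9621  0.4917 73.4151]
```

View pics/z3.png

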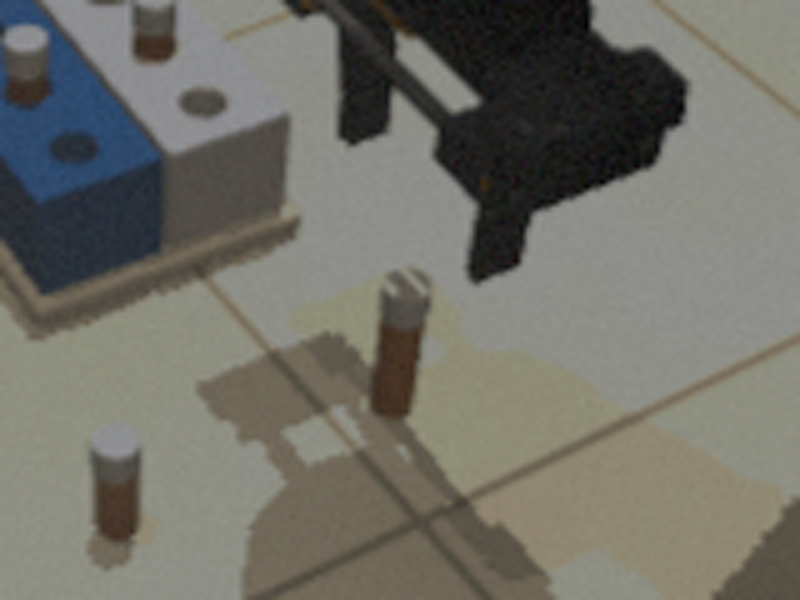

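The long vial stands upright with its cap at about (405,282) in the crop, directly below and between the open fingers. One row had a typo in its turn column, and the next row undid it. I'll descend and check the pose.

```bash
python3 -m pendant '[[[1,0,10],[0,0,0]],[[2,0,35],[0,0,0]],[[3,0,55],[0,0,0]],[[3,0,68],[0,0,0]],[[3,0,73],[0,0,0]],[[3,0,73],[0,0,0]],[[3,0,73],[0,0,0]]]' | head -0; python3 st.py .4553 -.0185 .125
```

```text
2.9 [ 0.4587 -0.0167  0.1302] [-0.0302 -0.2536 -0.8052] 0.9984572227527374 0.0 [ 18.3  17.5 -34.5   0.  -37.9  69.4]
[ 0.9992 -0.0394  0.0022] [-0.0394 -0.9992 -0.0006] [ 0.0022  0.0005 -1.    ]
shift mm [-3.3572  1.9082  5.1855]Exception ignored on flushing sys.stdout:
BrokenPipeError: [Errno 32] Broken pipe
```

```bash
python3 -m pendant '[[[-3,2,3],[0,0,0]],[[-3,2,5],[0,0,0]],[[-3,2,5],[0,0,0]]]' >/dev/null; python3 -m pendant '[[[0,0,0],[0,0,0]],[[0,0,0],[0,0,0]],[[0,0,0],[0,0,0]],[[0,0,0],[0,0,0]],[[0,0,0],[0,0,0]],[[0,0,0],[0,0,0]],[[0,0,0],[0,0,0]],[[0,0,0],[0,0,0]]]' 0 >/dev/null;  python3 st.py .4553 -.0185 .125
```

```text
4.0 [ 0.4549 -0.0189  0.1243] [0.0565 0.2105 0.2429] 0.35791494975723115 0.0 [ 18.2  17.8 -35.3  -0.  -36.9  69.5]
[ 0.9992 -0.0398  0.0001] [-0.0398 -0.9992 -0.    ] [ 0.0001  0.     -1.    ]
shift mm [ 0.3961 -0.3738 -0.7363]
```

```bash
python3 -m pendant '[[[0,0,0],[0,0,0]],[[0,0,0],[0,0,0]],[[0,0,0],[0,0,0]],[[0,0,0],[0,0,0]],[[0,0,0],[0,0,0]]]' >/dev/null; python3 st.py; python3 -m pendant '[[[0,0,-8],[0,0,0]],[[0,0,-30],[0,0,0]],[[0,0,-60],[0,0,0]],[[0,0,-90],[0,0,0]],[[0,0,-110],[0,0,0]],[[0,0,-120],[0,0,0]],[[0,0,-120],[0,0,0]],[[0,0,-120],[0,0,0]]]' >/dev/null; python3 st.py .5323 -.1778 .244
```

```text
4.5 [ 0.4549 -0.0189  0.1243] [-0.036  -0.0507  0.045 ] 0.24102010118146389 29.998981347307563 [ 18.2  17.8 -35.3   0.  -36.9  69.5]
[ 0.9992 -0.0398  0.    ] [-0.0398 -0.9992 -0.    ] [ 0.  0. -1.]
5.3 [ 0.4542 -0.0189  0.2434] [-1.0342 -0.5241 -1.6259] 0.2423291314000503 29.999337634071708 [ 18.2   8.  -26.6  -0.  -55.5  69.5]
[ 0.9992 -0.0402 -0.0017] [-0.0402 -0.9992  0.    ] [-0.0017  0.     -1.    ]
shift mm [ 84.4289 155.6022  -0.7182]
```

```bash
python3 -m pendant '[[[10,18,0],[0,0,0]],[[30,55,0],[0,0,0]],[[50,93,0],[0,0,0]],[[70,130,0],[0,0,0]],[[80,148,0],[0,0,0]],[[84,155,5],[0,0,0]],[[84,155,20],[0,0,0]],[[84,155,22],[0,0,0]],[[84,155,22],[0,0,0]],[[84,155,22],[0,0,0]]]'  >/dev/null; python3 st.py .5325 -.1774 .222;  python3 - <<'E'
from h import *
for n in("scene","top"): shot(n,f"pics/{n}2.png")
a=cv2.imread("pics/scene2.png")[80:180,230:340]; b=cv2.imread("pics/top2.png")[215:310,325:415]
H=np.hstack([cv2.resize(a,(440,400),interpolation=cv2.INTER_CUBIC),cv2.resize(b,(360,380),interpolation=cv2.INTER_CUBIC,).__getitem__(slice(None)) if 0 else cv2.copyMakeBorder(cv2.resize(b,(360,380),interpolation=cv2.INTER_CUBIC),0,20,0,0,cv2.BORDER_CONSTANT)])
cv2.imwrite("pics/z4.png",np.clip(H*1.6,0,255).astype(np.uint8))
E
```

```text
6.3 [ 0.5326 -0.1766  0.2224] [-0.5174 -0.3075 -0.5751] 0.24402993388620794 29.99944768846035 [ -1.8  19.4 -14.4   0.  -56.2  89.6]
[ 0.9993 -0.0387 -0.0001] [-0.0387 -0.9993  0.0002] [-0.0001 -0.0002 -1.    ]
shift mm [-0.0936  0.8459  0.4037]
```

View pics/z4.png

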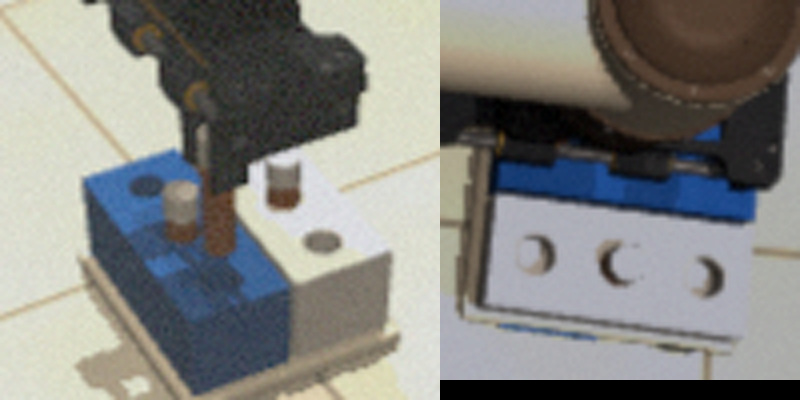

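The scene crop shows the long vial hanging upright at about (220,225), its foot over the deep-left pocket. The arm hides the pocket from the top view. Next I'll measure the vial's foot against the pocket in the scene view.

Run:
```python
from m import *
np.set_printoptions(precision=4,suppress=True)
c=load("pics/scene2.npy"); f=c["frame"].astype(int); 
sub=f[120:150,270:300]; m=(sub[:,:,0]>sub[:,:,2]*1.25)&(sub[:,:,0]>40)
n,l,st,ce=cv2.connectedComponentsWithStats(m.astype(np.uint8)); 
for i in range(1,n):
  if st[i,4]>8: print(st[i]+[270,120,0,0,0],ce[i]+[270,120])
for row in range(0,30):
    w=np.where(m[row])[0]; print(row+120,(w+270).tolist() if len(w) else '')
for z in(.0974,.115,.13): print(z,proj(c,[.5326,-.1766,z]))
th=np.linspace(0,6.28,60)
for nm,p,z,rad in(("foot",(.5326,-.1766),.0974,.01),("pocket",(.5325,-.1774),.076,.0115)):
    P=np.array([proj(c,[p[0]+rad*np.cos(t),p[1]+rad*np.sin(t),z]) for t in th]); print(nm,P.min(0),P.max(0))
c0=S["frame"].astype(int)[130:165,270:300]
mm=(c0[:,:,2]>1.3*c0[:,:,0]); d=(c0.sum(2)<190)  
print(c0[:,:,2].tolist()[10:28])
```

```text
[279 121  10  23 125] [284.144 133.816]
[297 127   3   6  17] [298.0588 129.3529]
[272 135   8   5  33] [275.1212 137.2121]
120 
121 [279, 280]
122 [280, 281]
123 [280, 281]
124 [281, 282]
125 [281]
126 [281]
127 [281, 282, 288, 297, 298, 299]
128 [281, 282, 285, 286, 287, 288, 297, 298, 299]
129 [281, 282, 283, 284, 285, 286, 287, 288, 297, 298, 299]
130 [281, 282, 283, 284, 285, 286, 287, 288, 297, 298, 299]
131 [281, 282, 283, 284, 285, 286, 287, 288, 297, 298, 299]
132 [281, 282, 283, 284, 285, 286, 287, 288, 298, 299]
133 [275, 281, 282, 283, 284, 285, 286, 287, 288]
134 [281, 282, 283, 284, 285, 286, 287, 288]
135 [272, 273, 277, 278, 281, 282, 283, 284, 285, 286, 287, 288]
136 [272, 273, 274, 275, 276, 277, 278, 281, 282, 283, 284, 285, 286, 287, 288]
137 [272, 273, 274, 275, 276, 277, 278, 281, 282, 283, 284, 285, 286, 287]
138 [272, 273, 274, 275, 276, 277, 278, 279, 281, 282, 283, 284, 285, 286, 287]
139 [272, 273, 274, 275, 276, 277, 278, 282, 283, 284, 285, 286, 287]
140 [282, 283, 284, 285, 286, 287]
141 [282, 283, 284, 285, 286, 287, 288]
142 [282, 283, 284, 285, 286, 2
[... 1823 characters left out ...]
 86, 79, 77, 67, 71, 73, 82, 93, 93, 97, 99, 99, 94, 98, 98, 98, 97, 89, 79], [51, 60, 84, 101, 102, 98, 100, 98, 100, 100, 100, 97, 98, 93, 93, 91, 94, 97, 97, 98, 98, 99, 98, 97, 98, 93, 88, 72, 63, 59], [51, 49, 72, 94, 99, 100, 96, 97, 96, 96, 94, 101, 97, 97, 97, 99, 96, 95, 97, 96, 97, 95, 96, 86, 77, 70, 59, 55, 52, 51], [52, 50, 55, 73, 94, 99, 99, 100, 96, 97, 97, 99, 100, 100, 94, 96, 101, 102, 97, 98, 88, 80, 71, 61, 57, 50, 55, 55, 55, 52], [43, 47, 46, 57, 75, 95, 96, 99, 98, 98, 98, 98, 99, 96, 99, 98, 98, 88, 77, 76, 61, 60, 55, 52, 52, 48, 54, 48, 52, 51], [48, 44, 43, 52, 59, 88, 97, 99, 97, 96, 96, 97, 96, 97, 87, 82, 71, 60, 57, 55, 52, 53, 45, 53, 53, 54, 54, 54, 55, 52]]
```

```bash
python3 -m pendant '[[[0,0.4,8],[0,0,0]],[[0,0.4,16],[0,0,0]],[[0,0.4,20],[0,0,0]],[[0,0.4,22],[0,0,0]],[[0,0.4,24],[0,0,0]],[[0,0.4,26],[0,0,0]],[[0,0.4,26],[0,0,0]]]'  >/dev/null; python3 st.py .5325 -.1774 .151
```

```text
7.1 [ 0.5325 -0.1775  0.196 ] [ 0.015  -0.5473 -0.7552] 0.24410517530120182 29.99940460547805 [ -1.9  21.  -16.2  -0.  -52.8  89.6]
[ 0.9992 -0.0399 -0.0003] [-0.0399 -0.9992 -0.0001] [-0.0003  0.0001 -1.    ]
shift mm [-0.0236 -0.0885 45.0433]
```

Force is near zero with the foot 4 mm below the block's top, so the vial is in the pocket. I'll carry on down.

```bash
python3 -m pendant '[[[0,0,5],[0,0,0]],[[0,0,12],[0,0,0]],[[0,0,19],[0,0,0]],[[0,0,26],[0,0,0]],[[0,0,33],[0,0,0]],[[0,0,39],[0,0,0]],[[0,0,43],[0,0,0]],[[0,0,45],[0,0,0]],[[0,0,45],[0,0,0]]]'  >/dev/null; python3 st.py .5325 -.1774 .1503
```

```text
8.0 [ 0.5326 -0.1775  0.151 ] [-0.5361 -0.803  -0.2495] 0.24225313859856212 29.999499935656786 [ -1.9  24.1 -19.1   0.  -46.9  89.6]
[ 0.9992 -0.0398 -0.0004] [-0.0398 -0.9992  0.    ] [-0.0004 -0.     -1.    ]
shift mm [-0.0722 -0.0733  0.692 ]
```

```bash
python3 -m pendant '[[[0,0,0],[0,0,0]],[[0,0,0],[0,0,0]],[[0,0,0],[0,0,0]],[[0,0,0],[0,0,0]]]' 0.4 >/dev/null; python3 st.py;  python3 -m pendant '[[[0,0,-10],[0,0,0]],[[0,0,-40],[0,0,0]],[[0,0,-75],[0,0,0]],[[0,0,-95],[0,0,0]],[[0,0,-100],[0,0,0]],[[0,0,-100],[0,0,0]]]' >/dev/null; python3 st.py .6016 -.0209 .24
```

```text
8.4 [ 0.5328 -0.1775  0.1516] [-0.0386  0.1447  0.186 ] 0.39229516638300116 0.0 [ -1.9  24.  -19.1   0.  -46.9  89.6]
[ 0.9992 -0.0398  0.0006] [-0.0398 -0.9992  0.    ] [ 0.0006 -0.0001 -1.    ]
9.0 [ 0.5327 -0.1774  0.2522] [-0.0654 -0.071  -0.3653] 0.4057689349334926 0.0 [ -1.9  17.7 -12.1  -0.  -60.1  89.6]
[ 0.9992 -0.0399  0.002 ] [-0.0399 -0.9992 -0.0003] [ 0.002   0.0002 -1.    ]
shift mm [  62.5905 -159.1327   12.3251]
```

```bash
python3 -m pendant '[[[8,-18,0],[0,0,0]],[[23,-58,0],[0,0,0]],[[38,-97,0],[0,0,0]],[[52,-134,0],[0,0,0]],[[62,-155,0],[0,0,0]],[[63,-160,0],[0,0,0]],[[63,-160,0],[0,0,0]],[[63,-160,20],[0,0,0]],[[63,-160,55],[0,0,0]],[[63,-160,70],[0,0,0]]]' 1 >/dev/null; python3 st.py .6017 -.0203 .105
python3 - <<'E'
from h import *
for n in("scene","top"): shot(n,f"pics/{n}3.png")
a=cv2.imread("pics/scene3.png")[100:250,240:400]; 
cv2.imwrite("pics/z5.png",np.clip(cv2.resize(a,(640,600),interpolation=cv2.INTER_CUBIC)*1.4,0,255).astype(np.uint8))
E
```

```text
10.0 [ 0.5993 -0.0217  0.1777] [-1.0052  0.8719 -0.4706] 0.9949484668766826 0.0 [ 13.4  25.6 -11.7  -0.1 -53.1  74.3]
[ 0.9991 -0.0423 -0.0064] [-0.0423 -0.9991  0.0006] [-0.0065 -0.0003 -1.    ]
shift mm [ 2.7888 -1.5305 72.7322]
```

View pics/z5.png

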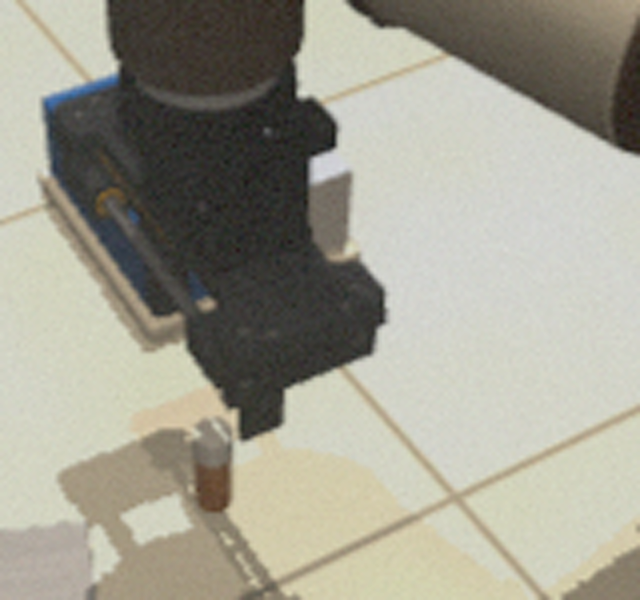

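The short vial stands upright at about (212,465) in the crop, under the open gripper. I'll descend onto it.

```bash
python3 -m pendant '[[[0,0,15],[0,0,0]],[[0,0,40],[0,0,0]],[[0,0,60],[0,0,0]],[[0,0,68],[0,0,0]],[[0,0,70],[0,0,0]],[[0,0,70],[0,0,0]]]' >/dev/null; python3 st.py .6017 -.0203 .105
```

```text
10.7 [ 0.6025 -0.0204  0.1122] [-0.0663 -0.7425  0.6417] 0.9971163720266364 0.0 [ 13.4  30.2 -15.1   0.  -44.6  74.3]
[ 0.9992 -0.0399  0.0015] [-0.0399 -0.9992 -0.    ] [ 0.0015 -0.     -1.    ]
shift mm [-0.8061 -0.073   7.1991]
```

```bash
python3 -m pendant '[[[-0.5,0,5],[0,0,0]],[[-0.5,0,7],[0,0,0]],[[-0.5,0,7],[0,0,0]]]' >/dev/null; python3 -m pendant '[[[0,0,0],[0,0,0]],[[0,0,0],[0,0,0]],[[0,0,0],[0,0,0]],[[0,0,0],[0,0,0]],[[0,0,0],[0,0,0]],[[0,0,0],[0,0,0]],[[0,0,0],[0,0,0]],[[0,0,0],[0,0,0]],[[0,0,0],[0,0,0]],[[0,0,0],[0,0,0]]]' 0 >/dev/null; python3 -m pendant '[[[0,0,0],[0,0,0]],[[0,0,0],[0,0,0]],[[0,0,0],[0,0,0]]]' >/dev/null; python3 st.py;  python3 -m pendant '[[[0,0,-8],[0,0,0]],[[0,0,-30],[0,0,0]],[[0,0,-60],[0,0,0]],[[0,0,-90],[0,0,0]],[[0,0,-110],[0,0,0]],[[0,0,-120],[0,0,0]],[[0,0,-120],[0,0,0]],[[0,0,-120],[0,0,0]]]' >/dev/null; python3 st.py .4626 -.1746 .225
```

```text
12.3 [ 0.6014 -0.0201  0.1043] [ 0.4347 -0.233   0.34  ] 0.24112056276619445 29.988290006294847 [ 13.5  30.8 -15.6   0.  -43.7  74.2]
[ 0.9992 -0.0398  0.    ] [-0.0398 -0.9992  0.    ] [ 0. -0. -1.]
13.1 [ 0.6008 -0.0201  0.2233] [ 0.0926 -0.6243 -0.1745] 0.2464873444421735 29.98917130753398 [ 13.5  23.   -8.6  -0.  -58.6  74.2]
[ 0.9992 -0.0402 -0.0018] [-0.0402 -0.9992 -0.0001] [-0.0018  0.0002 -1.    ]
shift mm [-131.8605  159.9192   -1.4726]
```

```bash
python3 -m pendant '[[[-12,15,0],[0,0,0]],[[-36,44,0],[0,0,0]],[[-62,75,0],[0,0,0]],[[-88,106,0],[0,0,0]],[[-112,136,0],[0,0,0]],[[-128,155,0],[0,0,0]],[[-132,160,0],[0,0,0]],[[-132,160,0],[0,0,0]],[[-132,160,10],[0,0,0]],[[-132,160,20],[0,0,0]]]' >/dev/null; python3 -m pendant '[[[0,0,0],[0,0,0]],[[0,0,0],[0,0,0]]]' >/dev/null; python3 st.py .4626 -.1746 .1725
python3 - <<'E'
from h import *
for n in("scene",): shot(n,f"pics/{n}4.png")
a=cv2.imread("pics/scene4.png")[80:180,230:340]
cv2.imwrite("pics/z6.png",np.clip(cv2.resize(a,(660,600),interpolation=cv2.INTER_CUBIC)*1.4,0,255).astype(np.uint8))
E
```

```text
14.3 [ 0.4634 -0.1742  0.2034] [ 0.6553 -0.6346 -0.8988] 0.24152439565863715 29.98926973901689 [ -1.8  14.6 -24.7   0.  -50.8  89.5]
[ 0.9992 -0.0388 -0.0017] [-0.0388 -0.9992  0.0001] [-0.0017 -0.     -1.    ]
shift mm [-0.7252  0.3864 30.9367]
```

View pics/z6.png

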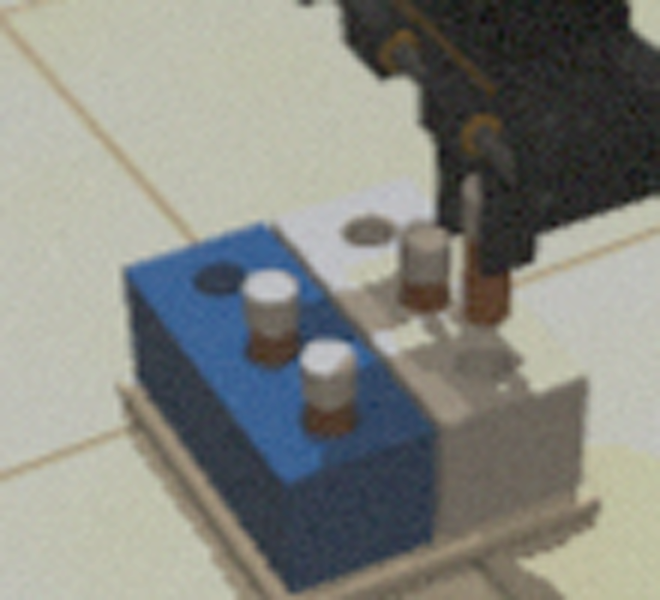

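The long vial is seated and upright at (328,385), level with its loaded neighbour. The short vial hangs over the shallow-left pocket, with its foot at (487,315) and the pocket at (485,362). I'll lower it with a force check.

```bash
python3 -m pendant '[[[-0.5,0.4,8],[0,0,0]],[[-0.5,0.4,16],[0,0,0]],[[-0.5,0.4,20],[0,0,0]],[[-0.5,0.4,23],[0,0,0]],[[-0.5,0.4,25],[0,0,0]],[[-0.5,0.4,27],[0,0,0]],[[-0.5,0.4,27],[0,0,0]]]'  >/dev/null; python3 st.py .4626 -.1746 .1503
```

```text
15.05 [ 0.4626 -0.1751  0.1771] [-0.4365  0.3776 -0.8946] 0.2427231194609233 29.989328887313604 [ -1.9  16.5 -26.6  -0.  -46.9  89.6]
[ 0.9992 -0.0398 -0.0002] [-0.0398 -0.9992 -0.    ] [-0.0002  0.     -1.    ]
shift mm [-0.0202 -0.4959 26.8082]
```

```bash
python3 -m pendant '[[[0,0,4],[0,0,0]],[[0,0,10],[0,0,0]],[[0,0,16],[0,0,0]],[[0,0,21],[0,0,0]],[[0,0,24],[0,0,0]],[[0,0,26],[0,0,0]],[[0,0,26],[0,0,0]],[[0,0,26],[0,0,0]]]'  >/dev/null; python3 st.py .4626 -.1746 .1503
```

```text
15.85 [ 0.4628 -0.1751  0.1514] [ 0.2026 -0.1424 -1.1703] 0.2446471763298725 29.9892324116081 [ -1.9  18.6 -28.3   0.  -43.1  89.6]
[ 0.9992 -0.0397  0.0003] [-0.0397 -0.9992  0.0001] [ 0.0003 -0.0001 -1.    ]
shift mm [-0.2255 -0.4975  1.0601]
```

Almost at the floor and no contact force. I'll release, retreat and verify.

```bash
python3 -m pendant '[[[0,0,0],[0,0,0]],[[0,0,0],[0,0,0]],[[0,0,0],[0,0,0]],[[0,0,0],[0,0,0]]]' 0.4 >/dev/null;  python3 -m pendant '[[[0,0,-10],[0,0,0]],[[0,0,-40],[0,0,0]],[[0,0,-75],[0,0,0]],[[0,0,-95],[0,0,0]],[[0,0,-100],[0,0,0]],[[-20,-20,-100],[0,0,0]],[[-20,-60,-100],[0,0,0]],[[-20,-100,-100],[0,0,0]],[[0,-140,-100],[0,0,0]],[[0,-160,-100],[0,0,0]]]' 0 >/dev/null; python3 st.py .533 .249 .24
python3 - <<'E'
from m import *
np.set_printoptions(precision=4,suppress=True)
for n in("scene","top"): shot(n,f"pics/{n}5.png")
a=cv2.imread("pics/scene5.png")[90:170,240:340]; b=cv2.imread("pics/top5.png")[215:310,325:415]
H=np.hstack([cv2.resize(a,(500,400),interpolation=cv2.INTER_CUBIC),cv2.copyMakeBorder(cv2.resize(b,(300,317),interpolation=cv2.INTER_CUBIC),0,83,0,0,cv2.BORDER_CONSTANT)])
cv2.imwrite("pics/z7.png",np.clip(H*1.5,0,255).astype(np.uint8))
# control: pad dark mask & base in both original views
for nm,c,(x,y,w,h) in(("S",S,(375,265,60,45)),("T",T,(155,215,50,45))):
    f=c["frame"].astype(int)[y:y+h,x:x+w]; 
    m=(f.max(2)<(40 if nm=="S" else 22)).astype(np.uint8); n,l,st,ce=cv2.connectedComponentsWithStats(m); i=1+st[1:,4].argmax()
    q=cv2.minAreaRect(np.argwhere(l==i)[:,::-1].astype(np.float32)); print(nm,st[i],ce[i]+[x,y],q,onz(c,*(ce[i]+[x,y]),.075))
E
```

```text
17.25 [ 0.4703 -0.0128  0.2511] [-0.4725 -0.1941 -0.2925] 0.00980189159175117 0.0 [ 18.3   9.1 -24.1   0.  -56.8  69.5]
[ 0.9993 -0.0375  0.0008] [-0.0375 -0.9993 -0.0001] [ 0.0008  0.     -1.    ]
shift mm [  52.8612 -263.9559   11.1112]
S [ 18  10  29  29 344] [407.5727 288.8052] ((31.239999771118164, 23.31999969482422), (23.76849365234375, 23.574462890625), 67.16634368896484) [0.5309 0.2541 0.075 ]
T [ 11  10  20  19 275] [175.4291 233.72  ] ((20.41176414489746, 18.852941513061523), (17.220027923583984, 16.492422103881836), 14.03624439239502) [0.5316 0.2509 0.075 ]
```

View pics/z7.png

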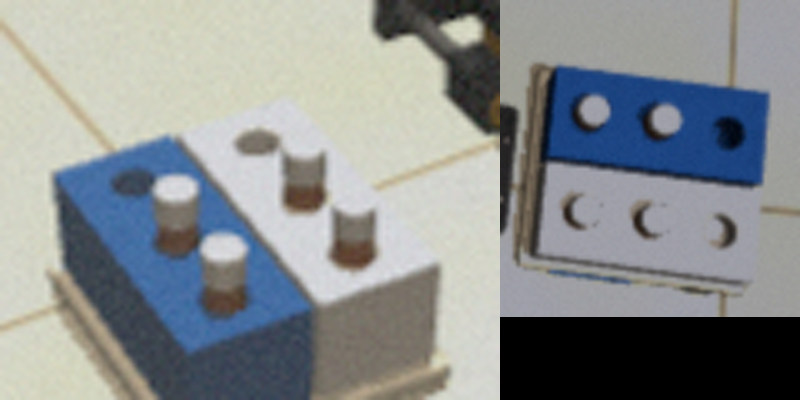

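Both vials are seated level with the loaded ones: long at (224,275), short at (353,238), and all four upright. The pad centre is about (0.533, 0.2495). I'll go above it with the fingers shut.

```bash
python3 -m pendant '[[[6,-20,0],[0,0,0]],[[14,-60,0],[0,0,0]],[[22,-105,0],[0,0,0]],[[31,-150,0],[0,0,0]],[[39,-195,0],[0,0,0]],[[47,-235,0],[0,0,0]],[[52,-258,0],[0,0,0]],[[53,-264,0],[0,0,0]],[[53,-264,0],[0,0,0]],[[53,-264,0],[0,0,0]]]' 0 >/dev/null; python3 -m pendant '[[[0,0,30],[0,0,0]],[[0,0,60],[0,0,0]],[[0,0,80],[0,0,0]],[[0,0,88],[0,0,0]],[[0,0,88],[0,0,0]],[[0,0,88],[0,0,0]]]' >/dev/null; python3 st.py .533 .2495 .145
python3 - <<'E'
from m import *
for n in("scene","top"): shot(n,f"pics/{n}6.png")
a=cv2.imread("pics/scene6.png")[240:335,340:470]; 
b=cv2.imread("pics/top6.png")[205:285,145:215]
H=np.hstack([cv2.resize(a,(520,380),interpolation=cv2.INTER_CUBIC),cv2.copyMakeBorder(cv2.resize(b,(280,320),interpolation=cv2.INTER_CUBIC),0,60,0,0,cv2.BORDER_CONSTANT)])
cv2.imwrite("pics/z8.png",np.clip(H*1.5,0,255).astype(np.uint8))
E
```

```text
18.95 [0.5331 0.2462 0.1645] [ 0.8424 -1.1961 -0.1539] 0.007716155297437764 0.0 [ 40.6  25.2 -14.6   0.  -50.   47.1]
[ 0.9992 -0.0402  0.0017] [-0.0402 -0.9992 -0.001 ] [ 0.0017  0.0009 -1.    ]
shift mm [-0.2664 -3.2481 19.4673]
```

View pics/z8.png

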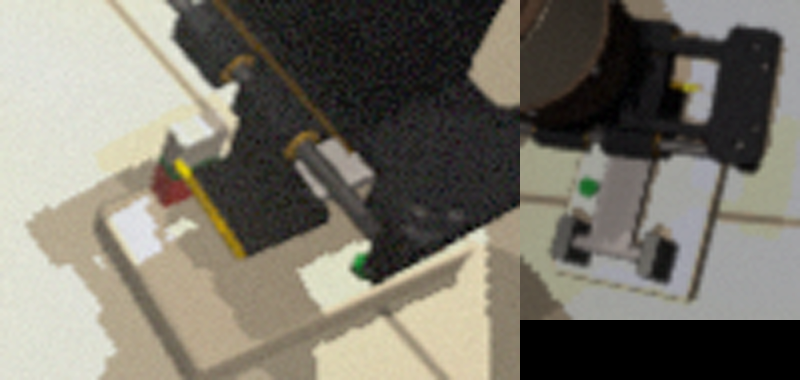

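The shut fingers are above the black pad at about (265,190) in the crop, clear of the gauge post at (190,150). I'll press down gradually, watching the force.

```bash
python3 -m pendant '[[[0,-3,6],[0,0,0]],[[0,-3,12],[0,0,0]],[[0,-3,16],[0,0,0]],[[0,-3,18],[0,0,0]],[[0,-3,20],[0,0,0]],[[0,-3,20],[0,0,0]],[[0,-3,20],[0,0,0]]]' >/dev/null; python3 st.py .533 .2495 .1325;python3 -m pendant '[[[0,0,1.5],[0,0,0]],[[0,0,3],[0,0,0]],[[0,0,4],[0,0,0]],[[0,0,4],[0,0,0]],[[0,0,4],[0,0,0]]]' >/dev/null; python3 st.py .533 .2495 .1325
```

```text
19.75 [0.5323 0.2494 0.1435] [-3.3918 -0.7988  4.6225] 0.0038612579952935324 2.1563801052980125 [ 40.9  26.8 -15.6  -0.  -47.6  46.9]
[ 0.9992 -0.0398 -0.0005] [-0.0398 -0.9992  0.0004] [-0.0006 -0.0003 -1.    ]
shift mm [ 0.6623 -0.1789 11.0401]
20.25 [0.5325 0.2493 0.1395] [-3.4135 -0.8091  6.2269] 0.002651871636590213 2.9277960886247456 [ 40.9  27.1 -15.9   0.  -47.1  46.9]
[ 0.9992 -0.0398 -0.0001] [-0.0398 -0.9992  0.0002] [-0.0002 -0.0002 -1.    ]
shift mm [ 0.4733 -0.1752  7.0072]
```

```bash
python3 -m pendant '[[[0,0,1.5],[0,0,0]],[[0,0,3],[0,0,0]],[[0,0,4.5],[0,0,0]],[[0,0,5.5],[0,0,0]],[[0,0,6.5],[0,0,0]],[[0,0,6.5],[0,0,0]],[[0,0,6.5],[0,0,0]],[[0,0,6.5],[0,0,0]]]' >/dev/null; python3 st.py .533 .2495 .1325;  python3 - <<'E'
from m import *
for n in("scene",): shot(n,f"pics/{n}7.png")
a=cv2.imread("pics/scene7.png")[258:318,365:445]; 
cv2.imwrite("pics/z9.png",np.clip(cv2.resize(a,(800,600),interpolation=cv2.INTER_CUBIC)*1.6,0,255).astype(np.uint8))
E
```

```text
21.05 [0.5325 0.2494 0.1335] [-4.1744  0.6105  8.8713] 0.007011457162716492 3.7660908250836655 [ 40.9  27.5 -16.2   0.  -46.3  46.9]
[ 0.9992 -0.0396 -0.0001] [-0.0396 -0.9992  0.0002] [-0.0001 -0.0002 -1.    ]
shift mm [ 0.5382 -0.1364  0.9934]
```

View pics/z9.png

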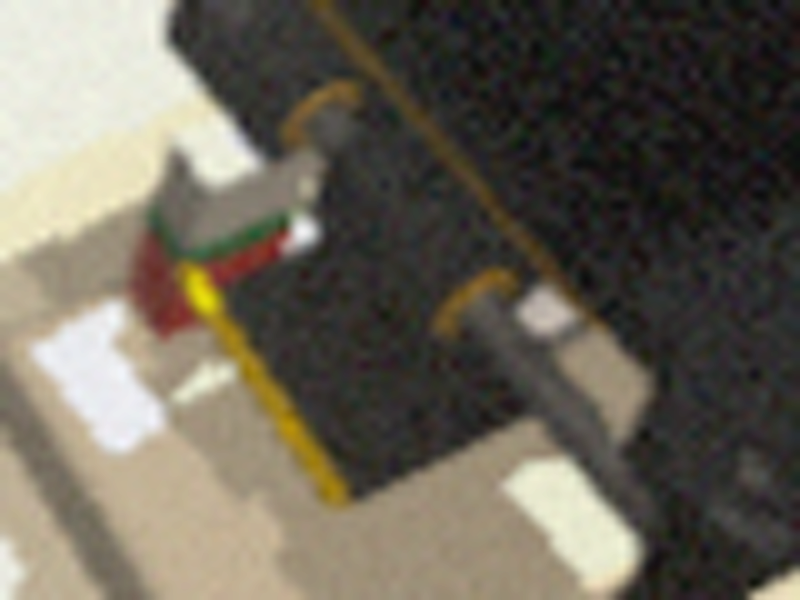

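The yellow pointer (ends at (195,280) and (340,495) in the crop) has come down to the band's lower side as seen at this slant. I'll work out the angle from the yellow strip's motion.

Run:
```python
from m import *
from scipy.optimize import brentq
np.set_printoptions(precision=4,suppress=True)
def yel(c):
    f=c["frame"].astype(int); m=np.zeros(f.shape[:2],bool); s=f[270:325,375:410]
    m[270:325,375:410]=(np.minimum(s[...,0],s[...,1])>2.2*s[...,2])&(s[...,0]>45)
    p=np.argwhere(m)[:,::-1].astype(np.float32); 
    b=cv2.boxPoints(cv2.minAreaRect(p)); b=b[b[:,1].argsort()]; return len(p),(p.min(0)+p.max(0))/2,(b[:2].mean(0),b[2:].mean(0))
a=yel(load("pics/scene0.npy")); b=yel(load("pics/scene7.npy")); b6=yel(load("pics/scene6.npy")); print(a,b6,b,sep="\n")
c=S; o=onz(c,*a[1],.073); print("strip mid",o)
ax=np.array([.9756,-.2195,0]); ax=o*[1,1,0]-np.array([.532,.25,0]); ax/=np.linalg.norm(ax); print(ax)
H=np.array([*(o-ax*.102)[:2],.07])
for th in(0,.08,.1,.13,.15,.18,.2,.23):
    q=H+ax*(.102*np.cos(th)+.003*np.sin(th))+np.array([0,0,1])*(.003*np.cos(th)-.102*np.sin(th)); print(th,proj(c,q)-a[1])
print("obs",b[1]-a[1],b[2][0]-a[2][0],b[2][1]-a[2][1])
```

```text
(85, array([392.5, 292. ], dtype=float32), (array([384.2307, 279.8461], dtype=float32), array([400.2307, 303.8461], dtype=float32)))
(75, array([392.5, 291.5], dtype=float32), (array([383.9788, 280.0146], dtype=float32), array([400.1724, 303.5689], dtype=float32)))
(67, array([391. , 295.5], dtype=float32), (array([382.8846, 284.0769], dtype=float32), array([398.4231, 307.3846], dtype=float32)))
strip mid [0.5564 0.2451 0.073 ]
[ 0.9805 -0.1963  0.    ]
0 [-0. -0.]
0.08 [-0.8002  2.3043]
0.1 [-0.9455  2.8561]
0.13 [-1.1229  3.6649]
0.15 [-1.2141  4.1912]
0.18 [-1.3107  4.9611]
0.2 [-1.3486  5.4611]
0.23 [-1.3656  6.1908]
obs [-1.5  3.5] [-1.3461  4.2308] [-1.8077  3.5385]
```

That puts the angle at about 0.14–0.16, just inside the band. I'll press 1.5 mm further to centre it, then hold.

```bash
python3 -m pendant '[[[0,0,0.7],[0,0,0]],[[0,0,1.5],[0,0,0]],[[0,0,1.5],[0,0,0]],[[0,0,1.5],[0,0,0]],[[0,0,1.5],[0,0,0]],[[0,0,1.5],[0,0,0]],[[0,0,1.5],[0,0,0]],[[0,0,1.5],[0,0,0]],[[0,0,1.5],[0,0,0]],[[0,0,1.5],[0,0,0]]]' >/dev/null; python3 st.py;  python3 - <<'E'
from m import *
c=shot("scene","pics/scene8.png")
def yel(c):
    f=c["frame"].astype(float); s=f[270:325,375:410]; w=np.clip(np.minimum(s[...,0],s[...,1])/(s[...,2]+1)-1.6,0,1)*(s[...,0]>40)
    ys,xs=np.where(w>0); k=w[ys,xs]
    n,l=cv2.connectedComponents((w>0).astype(np.uint8)); i=np.bincount(l[l>0]).argmax(); ys,xs=np.where(l==i); k=w[ys,xs]
    vx=cv2.fitLine(np.c_[xs,ys].astype(np.float32),cv2.DIST_HUBER,0,.01,.01).ravel(); return vx[3]+270+vx[1]/vx[0]*(392-375-vx[2]), (ys*k).sum()/k.sum()+270,(xs*k).sum()/k.sum()+375
for n in("0","6","7","8"): print(n,yel(load(f"pics/scene{n}.npy")))
E
```

```text
22.1 [0.5325 0.2495 0.1322] [-4.6596 -0.351   8.1272] 0.004208387620990379 3.9742256483236815 [ 40.9  27.6 -16.3   0.  -46.1  46.9]
[ 0.9992 -0.0395  0.0002] [-0.0395 -0.9992  0.0001] [ 0.0002 -0.0001 -1.    ]
0 (np.float32(291.67307), np.float64(291.9681966661321), np.float64(392.2593311362432))
6 (np.float32(291.77783), np.float64(291.7190103894992), np.float64(392.05392135665744))
7 (np.float32(297.48917), np.float64(295.5036441431611), np.float64(390.5734137823319))
8 (np.float32(298.23914), np.float64(295.894542414294), np.float64(390.43126851784507))
```

The strip shift gives about 0.166 rad and the travel about 0.18, with a push of about 8 N, so it is mid-band. Handing in.

```bash
python3 -c "
from station import r; print(r.finish_job())"
```

```text
the job is handed in; nothing more can be done
None
```

The job is handed in with no verdict returned: the long vial is in the deep blue row's left pocket and the short one in the shallow white row's left pocket, both released, and the fingers are holding the paddle at an estimated 0.17–0.18 rad (green band 0.13–0.23) with about 8 N.

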